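# Release the plate carrier's ratchet jaw

## Robot

A 6-joint arm with a two-finger parallel gripper is mounted at the origin on the work surface. World frame = base frame: x ahead of the robot, y to its left, z up, the work surface at z = 0. Lengths are in m, angles in rad, forces in N, time in s.
With the tool pointing down it reaches from about 0.3 to 0.95 m from the base axis. Payload 3.1 kg.
Tool frame: the origin (TCP) lies at the very end of the fingers, on their centre line; the grasp point (between the pads) lies 19 mm behind it; z points along the fingers, y is the line along which they close (so a half turn about z gives the same grasp; the last joint's range is limited). The gripper opens to 85 mm and grips with 20 to 120 N. Pads are 22 mm wide; open, the fingers measure 114 mm over their backs; the gripper's body (76 mm by 85 mm) begins 54 mm behind the grasp point. The pads swing forward as they close: fully open they stand 13 mm farther back than shut.
Start: joints at [-1.208, 0.308, 1.634, -0, 1.2, -0.07], TCP at [0.262, -0.567, 0.203] pointing down, gripper open.
Joint ranges: [-3.06, 3.06], [-0.79, 1.96], [0.05, 2.63], [-1.19, 4.34], [0.05, 2.64], [-2.94, 2.94]. Speed limits (rad/s): [2.79, 2.79, 3.14, 3.14, 3.14, 3.14].

## Interface

Orientations are given as a 3x3 rotation matrix whose columns are the frame's x, y, z axes.
In Python, from plant import movep, movel, goto_joints, grip, hold, inverse_kinematics, get_obs, grab_frame, Unreachable, finish_job gives the robot as it stands. The module is installed in compiled form; this text tells all that it offers. Calls block until the motion is done:
- movep(position, orientation): joint-space move of the TCP to a pose.
- movel(position, orientation=None, feed=0.15): straight line of the TCP; orientation=None keeps the orientation; feed is the mean speed in m/s.
- goto_joints(angles): joint-space move.
- grip(opening): finger opening in m; the grip force is fixed at half the most; returns when the fingers have stopped.
- hold(seconds).
- inverse_kinematics(position, orientation): joint angles nearest the present ones, or None.
- get_obs(): the state.
- grab_frame(name): name is "scene" or "top" or "wrist"; returns a dict with "pixels" (420x560x3 uint8, red, green, blue), "range_z" (420x560 float32, m along the optical axis (not along the pixel's ray), 0 where there is no reading), "vfov" (degrees; the focal length in pixels is half the picture's height over the tangent of half this angle, whatever the lens; pixels are square), "cx", "cy" (the principal point, pixels), "k1" (the pictures are not rectified: a ray, as slopes to the right and down, at radius r is drawn at 1 + k1 r^2 times it, then the intrinsics apply), "view" (4x4, takes a point from world to camera coordinates); the wrist camera has in their place "hand_eye" (4x4, takes a point from camera to tool coordinates, whose origin is the TCP and whose axes are the flange's). Camera axes: x right, y down, z forward; pixel columns grow to the right and rows downward; lengths in m; the calibration is good to about 2 mm. A picture is of the moment at which its call begins: read the wrist's pose just before it.
A pose or a line that the arm cannot do raises Unreachable and nothing moves.
- finish_job(): hands the job in; it is judged then, once.
The state is a dict: "t": time; "joint_positions": joint angles; "joint_vel": joint speeds; "effort": joint torques, N m; "tcp_pos": TCP position; "eef_rot": TCP orientation; "ft_force": force on the tool from outside, world axes, zero at the start; "torque": the same for the moment, N m; "gripper_width": finger opening in m; "gripper_force": force on a finger pad.
Only numpy, scipy, OpenCV 4.12 (cv2) and the standard library are available. Lean on these libraries where they do the work, as an engineer would, in place of code of your own. Each camera call takes 0.05 s, during which the arm holds its last target. There are 200 camera calls.

## Task

The ratchet jaw of the plate carrier is still closed up on the stack of plates and must be opened so that the plates can be taken out. With the fingertips, press the release pad on top of the jaw fully down (it stays down), then push the jaw back along its bar, away from the plates, until it is against the end block, without forcing it. Pick nothing up, and leave the plates and everything else on the table where they are.

Things in the scene. Friction and masses are not known exactly. Their poses are not given: they have to be found in the camera images.
- carrier: Plate carrier, fixed to the table: wooden board 210 (x) by 510 mm (y), top 12 mm up. A toothed steel bar runs along its y axis at x = 0, bar top 48 mm up, ending at a wooden end block (70 mm wide, 75 mm tall) with near face at y = +227 mm. The plates lie about y = -115 mm, a cheek 60 mm tall beyond them at y = -224 mm. Origin on the table surface; +y points from plates to end block.
- jaw_face (a point): Point on the sliding jaw's dark steel face plate: mid-width, 100 mm above the table, on the flat side that looks at the plates (carrier -y). Plate 100 mm wide (carrier x), 10 mm thick, from 54 to 120 mm up; above 70 mm it stands clear over the plates. Push it towards carrier +y to move the jaw back. Behind it sits the housing, 46 mm wide, 82 mm tall, 10 to 73 mm from this face.
- release_top (a point): Centre of the upper surface of the release pad, 38 x 38 mm dark steel with three rubber ribs, on top of the jaw's housing, 45 mm behind the jaw face (towards the end block); 96 mm above the table when up, 88 mm when fully down. It moves with the jaw and with the pad.
- release (a joint): How far the release pad is pressed, m: 0 up (ratchet locked), 0.008 fully down. It moves straight down, takes about 5 to 6 N, and stays down where it is left. The ratchet is free only when the pad is nearly fully down (over 0.005).
- jaw (a joint): How far the jaw is back along the bar, m: 0 nearest the plates, 0.150 against the end block (hard stop). Starts between 0 and 0.05. With the pad up the ratchet blocks motion to larger values (up to 9 mm of play between teeth); once free it slides with about 2.5 N of friction and stays where it is left.
- carriage: The sliding jaw as a whole (face plate, housing and pad). Its frame is parallel to the carrier's; origin at table height below point jaw_face.
- end_block_face (a point): Middle of the near face of the fixed end block, 60 mm above the table, where the housing comes to rest.
- plate_low: Lowest plate of the stack, brown glazed, 176 mm wide, 16 mm thick, lying on the carrier's board; origin under its centre
- plate_mid: Middle plate, dark green, same size; origin under its centre
- plate_top: Top plate, ochre, 176 mm wide, 20 mm tall; its rim is 64 mm above the table; origin under its centre
- shaker: Bystander: small brass salt shaker, 36 mm wide, 68 mm tall, standing on the carrier's board beside the bar; origin under its foot
- spoon: Bystander: steel spoon 170 mm long lying on the carrier's board on the other side of the bar, along it; origin at the underside near its middle
- tumbler: Bystander: drinking glass, 72 mm wide, 95 mm tall, standing near the carrier; origin under its foot
- dip_bowl: Bystander: blue bowl, 100 mm wide, 40 mm tall, standing near the carrier; origin under its foot
- tagine: Bystander: small blue lidded pot with a cone-shaped top, 100 mm wide, 92 mm tall; origin under its foot
- cruet: Bystander: small green glass oil bottle, 52 mm wide, 130 mm tall, standing near the carrier; origin under its foot
There are look-alikes about, which are no part of the job. What is shaped like the plate_top but blue is not meant.

How it is judged:
By the outcome, as a careful person would: the job done as asked, in the order asked, and still so for the second after the job is handed in, with the robot touching nothing.
It also fails if it takes over 45 s, if anything falls off the work surface, if the arm or the gripper's body presses on something with over 40 N, if the wrist force passes 120 N, or if a joint passes its speed limit or range.

## Working session

There is one attempt and no reset: what is moved stays moved. The work goes in short steps, each a Python script; the robot and the scene stay as the last script left them, time stands still between calls to the robot, and variables do not carry over. Pictures are saved under pics/ and viewed, at most 10 in all, crops included, and the job is handed in when it is done.

```bash
mkdir -p pics
cat > h.py <<'E'
import numpy as np, cv2
from plant import *
def cloud(f):
    H,W=f["range_z"].shape; fl=H/2/np.tan(np.radians(f["vfov"]/2))
    u,v=np.meshgrid(np.arange(W),np.arange(H))
    K=np.array([[fl,0,f["cx"]],[0,fl,f["cy"]],[0,0,1.]])
    p=np.stack([u,v],-1).reshape(-1,1,2).astype(float)
    s=cv2.undistortPoints(p,K,np.array([f["k1"],0,0,0.])).reshape(H,W,2)
    z=f["range_z"].astype(float)
    P=np.dstack([s[...,0]*z,s[...,1]*z,z,np.ones_like(z)])
    T=np.linalg.inv(f["view"])
    Q=(P@T.T)[...,:3]; Q[z==0]=np.nan
    return Q
E
python3 - <<'E'
from h import *
import pickle
o=get_obs();print(o["t"],o["tcp_pos"],o["ft_force"])
for n in("scene","top"):
    f=grab_frame(n);pickle.dump(f,open(n+".pkl","wb"));cv2.imwrite(f"pics/{n}.png",f["pixels"][...,::-1]);print(n,f["view"].round(3).tolist(),f["k1"])
E
```

```text
0.0 [ 0.26178003 -0.56652088  0.20161143] [1.18521752 0.220234   0.12027234]
scene [[-0.504, 0.864, 0.018, 0.359], [0.531, 0.326, -0.782, -0.144], [-0.681, -0.385, -0.623, 1.763], [0.0, 0.0, 0.0, 1.0]] -0.18222361305570825
top [[-0.002, -1.0, 0.003, -0.101], [-0.994, 0.001, -0.113, 0.497], [0.113, -0.003, -0.994, 1.353], [0.0, 0.0, 0.0, 1.0]] -0.13670034594051908
```

View pics/scene.png

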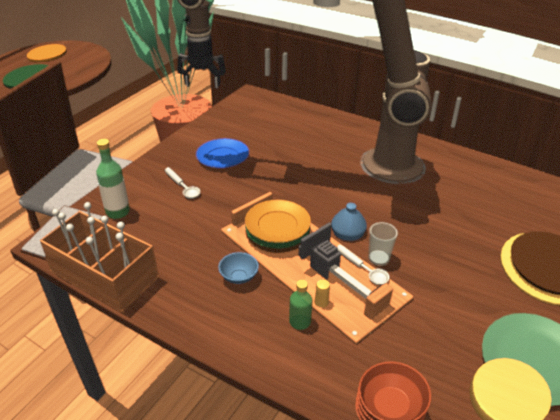

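View pics/top.png

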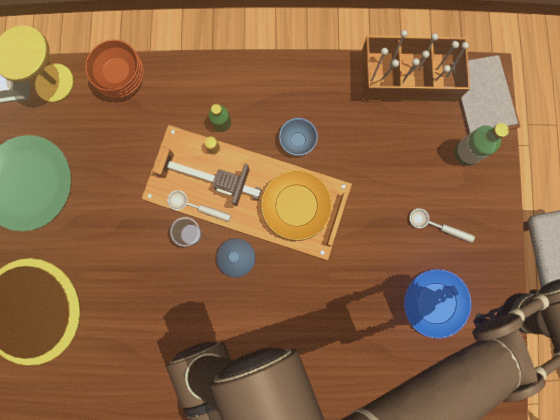

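The scene and top views show the carrier, with the ochre stack at top-view px (296,205), jaw plate at (240,183), pad at (226,180) and end block at (163,163). The only thing that could be mistaken for the target is the blue plate at (437,303), which I rule out by colour. There is only one jaw and one pad.

```bash
cat > m.py <<'E'
from h import *
import pickle
C=[]
for n in("top","scene"):
    f=pickle.load(open(n+".pkl","rb"));Q=cloud(f);px=f["pixels"].astype(int)
    if n=="top":
        Z=Q[...,2]
        reg=np.zeros(Z.shape,bool);reg[110:270,130:365]=1
        m=reg&(Z>.006)&(Z<.02)&(px[...,0]-px[...,2]>60)
        print("boardz",np.nanmedian(Z[m]),m.sum())
        k=cv2.morphologyEx(m.astype(np.uint8),cv2.MORPH_OPEN,np.ones((3,3)))>0
        r=cv2.minAreaRect(Q[k][:,:2].astype(np.float32));print(r)
        (c,(a,b),ang)=r
        B=cv2.boxPoints(r)
        e=max([B[1]-B[0],B[2]-B[1]],key=np.linalg.norm);e/=np.linalg.norm(e)
        if e@(Q[163,163,:2]-Q[205,296,:2])<0:e=-e
        c=np.array(c);R=np.array([[e[1],e[0]],[-e[0],e[1]]])
        np.savez("car.npz",c=c,R=R);print("yaxis",e)
    C.append(((Q.reshape(-1,3)-[*c,0])@np.block([[R,np.zeros((2,1))],[np.zeros((1,2)),np.ones((1,1))]])))
for n,L in zip(("top","scene"),C):
    x,y,z=L.T
    def s(name,m):
        q=L[m]; print(n,name,m.sum(),"min",np.percentile(q,3,axis=0).round(4),"max",np.percentile(q,97,axis=0).round(4),"med",np.median(q,axis=0).round(4)) if m.sum() else print(name,0)
    i=(abs(x)<.1)&(abs(y)<.25)
    s("face top",i&(z>.108)&(z<.13)&(abs(x)<.06))
    s("pad",i&(z>.088)&(z<.104)&(abs(x)<.018)&(y>-.03)&(y<.2))
    s("housing",i&(z>.074)&(z<.086)&(abs(x)<.03)&(y>-.03))
    s("endblock",(abs(x)<.05)&(y>.2)&(y<.27)&(z>.068)&(z<.08))
    s("cheek",(abs(x)<.12)&(y<-.2)&(y>-.27)&(z>.05)&(z<.07))
    s("bar",(abs(x)<.02)&(z>.042)&(z<.054)&(y>.1))
    s("plate",(abs(x)<.12)&(y<-.0)&(y>-.21)&(z>.058)&(z<.07))
    s("tall+x",(abs(x)<.3)&(abs(y)<.3)&(z>.125)&(z<.16))
E
python3 m.py; python3 -c "
import cv2
a=cv2.imread('pics/top.png')[120:260,135:355];cv2.imwrite('pics/crop.png',cv2.resize(a,None,fx=3.5,fy=3.5,interpolation=2))"
```

```text
boardz 0.012098214064707014 9219
((0.5558341145515442, -0.012582093477249146), (0.5116946697235107, 0.21183699369430542), 71.82532501220703)
yaxis [0.31191504 0.95011   ]
top face top 191 min [-0.048   0.0043  0.111 ] max [0.0448 0.0142 0.1249] med [-0.0007  0.0086  0.1195]
top pad 242 min [-0.0169  0.0045  0.0898] max [0.0161 0.0673 0.1016] med [-0.0001  0.048   0.0962]
top housing 343 min [-0.0276  0.0192  0.0743] max [0.0249 0.2318 0.0849] med [-0.003   0.0752  0.0786]
top endblock 294 min [-0.0327  0.2071  0.0695] max [0.0313 0.2351 0.079 ] med [-0.0007  0.2205  0.0744]
top cheek 565 min [-0.0618 -0.2493  0.0537] max [ 0.0591 -0.2009  0.0667] med [-0.0008 -0.2207  0.0604]
top bar 283 min [-0.0085  0.1036  0.0429] max [0.008  0.2075 0.0535] med [-0.0002  0.1569  0.0481]
top plate 1168 min [-0.0822 -0.207   0.0582] max [ 0.0814 -0.0535  0.0677] med [-0.0006 -0.1249  0.0612]
top tall+x 76 min [-0.0075  0.0065  0.1252] max [0.1628 0.1299 0.1338] med [0.1513 0.1196 0.1307]
scene face top 217 min [-0.0472  0.0046  0.109 ] max [0.0475 0.0158 0.1246] med [0.0037 0.0127 0.119 ]
scene pad 243 min [-0.0166  0.0123  0.0888] max [0.0176 0.0687 0.1015] med [0.0021 0.0475 0.0972]
scene housing 402 min [-0.0257  0.0129  0.0745] max [0.0272 0.2348 0.0855] med [0.007  0.0774 0.0791]
scene endblock 290 min [-0.0314  0.2082  0.0693] max [0.0342 0.2366 0.0794] med [0.0036 0.2254 0.0756]
scene cheek 464 min [-0.0605 -0.2495  0.0511] max [ 0.064  -0.201   0.0674] med [ 0.0004 -0.2369  0.0608]
scene bar 288 min [-0.0105  0.1029  0.0427] max [0.0124 0.2364 0.0529] med [0.0014 0.155  0.0488]
scene plate 848 min [-0.0831 -0.207   0.0581] max [ 0.079  -0.0562  0.0685] med [-0.0215 -0.1428  0.062 ]
scene tall+x 94 min [0.1158 0.0894 0.1255] max [0.1647 0.1331 0.1339] med [0.1536 0.1229 0.1307]
```

View pics/crop.png

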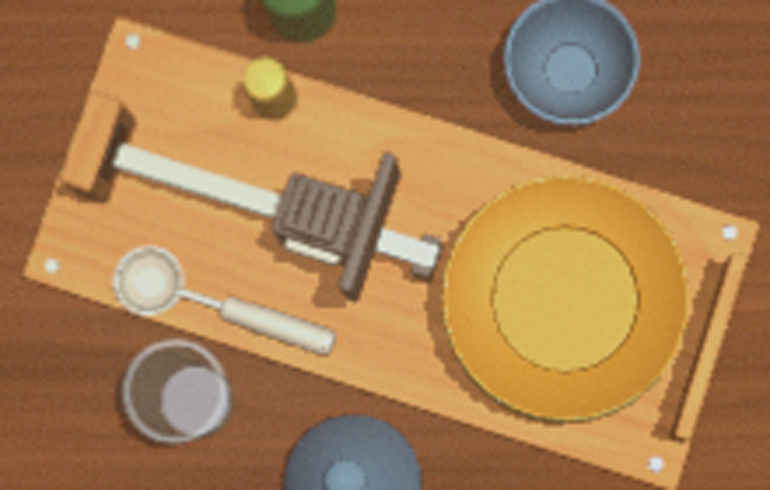

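The geometry is consistent. The pad sits at z = 96 mm, 44 mm behind the face. The end block face is 130 mm beyond the housing, so the jaw is at about 0.02. Only one jaw and pad exist, and the crop confirms them. The pad comes first.

```bash
cat >> h.py <<'E'
import os
if os.path.exists("car.npz"):
    d=np.load("car.npz");c,R2=d["c"],d["R"]
    def W(x,y,z): return np.array([*(c+R2@[x,y]),z])
    def rot(s):
        y=np.array([*(s*R2[:,0]),0]);z=np.array([0,0,-1.]);return np.column_stack([np.cross(y,z),y,z])
    ex=np.array([*R2[:,0],0]);ey=np.array([*R2[:,1],0])
E
python3 - <<'E'
from h import *
o=get_obs();q=np.array(o["joint_positions"])
best=min((1,-1),key=lambda s:np.abs((lambda j:np.array(j)-q if j is not None else np.full(6,9.))(inverse_kinematics(W(0,.0485,.2),rot(s)))).max())
R=rot(best);print(best);open("s","w").write(str(best))
grip(0); movep(W(0,.0485,.2),R); movel(W(0,.0485,.115),feed=.12)
hold(.3);f0=np.array(get_obs()["ft_force"]);print("f0",f0)
for z in np.arange(.102,.080,-.001):
    movel(W(0,.0485,z),feed=.02);o=get_obs();F=np.array(o["ft_force"])-f0
    print(round(z,4),o["tcp_pos"][2].round(4),F.round(1),round(o["t"],2))
    if F[2]>14 or o["tcp_pos"][2]<.0845:break
movel(W(0,.0485,.16),feed=.12)
o=get_obs();print(o["t"],o["gripper_width"])
E
```

```text
1
f0 [-0.12718659 -0.00650972 -0.16236754]
0.102 0.102 [-0.5  0.5  0.2] 5.22
0.101 0.101 [ 0.6  0.6 -0.1] 5.47
0.1 0.1 [0.1 0.3 0.3] 5.72
0.099 0.0989 [0.3 0.1 0. ] 5.97
0.098 0.0979 [ 1.   0.1 -0.2] 6.22
0.097 0.0969 [ 0.6  0.2 -0.1] 6.47
0.096 0.0959 [-0.3  0.9  0.5] 6.72
0.095 0.0949 [ 1.   0.1 -0.8] 6.97
0.094 0.0939 [ 0.  -0.3  0.6] 7.22
0.093 0.0929 [ 0.4 -0.5  0.9] 7.47
0.092 0.0919 [-0.3 -0.  -0.9] 7.72
0.091 0.0909 [-0.2 -0.4  0.1] 7.97
0.09 0.0899 [-1.   0.3  0.8] 8.22
0.089 0.0889 [0.5 0.1 0.6] 8.47
0.088 0.0879 [ 0.4 -0.1  0.7] 8.72
0.087 0.0869 [-0.5 -0.4  0.5] 8.97
0.086 0.0859 [0.  0.5 0.4] 9.22
0.085 0.0849 [0.  0.  0.5] 9.47
0.084 0.0839 [0.2 0.1 0.1] 9.72
10.5083 0.0001502057631396355
```

There was no contact, although the TCP went well below the pad's height. I need to look before going further.

Run:
```python
from h import *
import pickle
o=get_obs();print(o["tcp_pos"],W(0,.0485,.16))
f=grab_frame("wrist");g=grab_frame("scene");pickle.dump((o,f,g),open("w.pkl","wb"))
a=cv2.resize(g["pixels"][170:340,220:420],(600,510));b=cv2.resize(f["pixels"],(200,150))
cv2.imwrite("pics/w.png",np.hstack([a,np.vstack([b,np.zeros((360,200,3),np.uint8)])])[...,::-1])
f=grab_frame("top");Q=cloud(f);L=(Q[...,:2]-c)@R2
print(f["range_z"].max())
Q=cloud(g);L=(Q[...,:2]-c)@R2;z=Q[...,2];x,y=L[...,0],L[...,1]
m=(abs(x)<.016)&(y>.033)&(y<.062)&(z>.08)&(z<.105);print("pad z",m.sum(),np.median(z[m]),np.percentile(z[m],[5,95]))
m=(abs(x)<.04)&(abs(y-.05)<.04)&(z>.128)&(z<.2);print("tip",m.sum(),np.nanpercentile(z[m],[0,1,5]),x[m].min(),x[m].max(),y[m].min(),y[m].max())
```

```text
[0.57032051 0.03351247 0.15942712] [0.57096199 0.03349824 0.16      ]
2.28986
pad z 115 0.09816460126691806 [0.09444576 0.10133182]
tip 25 [0.19047475 0.19050559 0.19069959] -0.010076910199751262 0.011997319953807017 0.04166713456868996 0.06116097881843059
```

View pics/w.png

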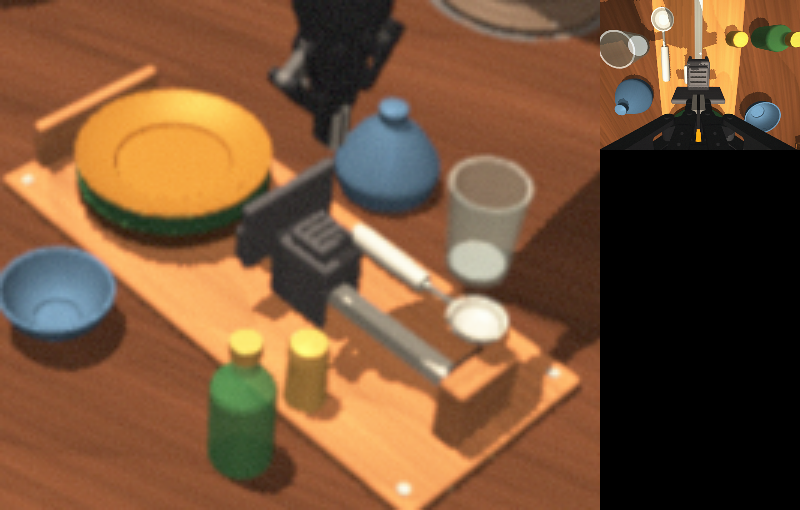

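The pad is still up at about 97 mm, and the fingertip appears higher than the reported TCP. I'll check it against the wrist camera and the scene depth at the tip.

Run:
```python
from h import *
import pickle
o,f,g=pickle.load(open("w.pkl","rb"))
Q=cloud(g);L=(Q[...,:2]-c)@R2
for v in range(205,226,2): print(v,[(u,np.round([*L[v,u],Q[v,u,2]],3).tolist()) for u in (330,333,336)])
T=np.eye(4);T[:3,:3]=o["eef_rot"];T[:3,3]=o["tcp_pos"]
print(np.round(o["eef_rot"],3).tolist(),f["hand_eye"].round(3).tolist())
f["view"]=np.linalg.inv(T@f["hand_eye"]);Qw=cloud(f);Lw=(Qw[...,:2]-c)@R2;z=Qw[...,2]
for n,v,u in(("pad",200,275),("facetop",250,275),("bar",80,275),("shaker",110,392),("tipR",300,275),("board",130,330)):print(n,Lw[v,u].round(3),z[v,u].round(4))
# fingers in the tool frame
P=(Qw-o["tcp_pos"])@np.array(o["eef_rot"]);m=(abs(P[...,0])<.03)&(abs(P[...,1])<.03)&(P[...,2]>-.08)&(P[...,2]<.03);print("finger tool z pct",m.sum(),np.percentile(P[m],[1,50,99],axis=0).round(3) if m.sum() else 0)
```

```text
205 [(330, [0.013, 0.059, 0.239]), (333, [0.004, 0.06, 0.235]), (336, [-0.006, 0.061, 0.23])]
207 [(330, [0.012, 0.058, 0.232]), (333, [0.002, 0.059, 0.228]), (336, [-0.013, 0.055, 0.217])]
209 [(330, [0.006, 0.054, 0.221]), (333, [-0.001, 0.057, 0.219]), (336, [-0.015, 0.054, 0.21])]
211 [(330, [0.007, 0.055, 0.216]), (333, [0.0, 0.058, 0.214]), (336, [-0.013, 0.056, 0.206])]
213 [(330, [0.003, 0.053, 0.207]), (333, [0.002, 0.06, 0.21]), (336, [-0.201, -0.104, 0.002])]
215 [(330, [0.006, 0.055, 0.204]), (333, [-0.002, 0.058, 0.201]), (336, [-0.15, -0.059, 0.05])]
217 [(330, [0.006, 0.056, 0.198]), (333, [0.0, 0.06, 0.198]), (336, [-0.147, -0.056, 0.046])]
219 [(330, [0.008, 0.058, 0.195]), (333, [-0.141, -0.062, 0.039]), (336, [-0.143, -0.052, 0.044])]
221 [(330, [-0.164, -0.092, 0.0]), (333, [-0.136, -0.057, 0.037]), (336, [-0.137, -0.046, 0.043])]
223 [(330, [-0.048, 0.011, 0.122]), (333, [-0.129, -0.05, 0.038]), (336, [-0.132, -0.041, 0.042])]
225 [(330, [-0.046, 0.013, 0.117]), (333, [-0.129, -0.049, 0.032]), (336, [-0.128, -0.038, 0.04])]
[[0.312, 0.95, -0.001], [0.95, -0.312, 0.0], [-0.0, -0.001, -1.0]] [[0.0, -0.953, -0.302, 0.079], [1.0, 0.0, 0.0, 0.0], [-0.0, -0.302, 0.953, -0.172], [0.0, 0.0, 0.0, 1.0]]
pad [-0.001  0.062] 0.098
facetop [-0.001  0.02 ] 0.0828
bar [-0.001  0.14 ] 0.0498
shaker [0.078 0.12 ] 0.0802
tipR [-0.    0.06] 0.2205
board [0.047 0.101] 0.0131
finger tool z pct 6488 [[-0.008 -0.027 -0.08 ]
 [ 0.012  0.    -0.068]
 [ 0.015  0.027 -0.035]]
```

Both cameras put the shut fingertips about 32 mm short of the reported TCP; the two scene measurements of the pad agree with each other. I'll allow for that offset and descend under force guard, first checking how low the gripper's body reaches so it clears the face plate.

Run:
```python
from h import *
import pickle
o,f,g=pickle.load(open("w.pkl","rb"))
Q=cloud(g);P=(Q-o["tcp_pos"])@np.array(o["eef_rot"])
for lo in (0,.015,.02,.025,.03,.035):
    m=(abs(P[...,0])>=lo)&(abs(P[...,0])<.06)&(abs(P[...,1])<.07)&(P[...,2]>-.2)&(P[...,2]<-.02); print(lo,m.sum(),np.percentile(P[m][:,2],[90,97,99.5]).round(3))
Y=.0515
movel(W(0,Y,.16),feed=.1);movel(W(0,Y,.070),feed=.1);hold(.2)
f0=np.mean([(hold(.02),np.array(get_obs()["ft_force"]))[1] for _ in range(5)],0);print(f0.round(2))
for z in np.arange(.068,.045,-.001):
    movel(W(0,Y,z),feed=.02);o=get_obs();F=np.array(o["ft_force"])-f0
    print(round(z,4),o["tcp_pos"][2].round(4),F.round(1),round(o["t"],2))
    if F[2]>14 or abs(F[:2]).max()>8:break
movel(W(0,Y,.13),feed=.12)
g=grab_frame("scene");Q=cloud(g);L=(Q[...,:2]-c)@R2;z=Q[...,2];x,y=L[...,0],L[...,1]
m=(abs(x)<.016)&(y>.033)&(y<.062)&(z>.078)&(z<.105);print("pad z",m.sum(),np.median(z[m]),get_obs()["t"])
m=(abs(x)<.045)&(z>.112)&(z<.125)&(abs(y)<.03);print("facetop",np.percentile(y[m],[3,50,97]))
```

```text
0 1553 [-0.077 -0.046 -0.035]
0.015 496 [-0.115 -0.102 -0.097]
0.02 325 [-0.163 -0.159 -0.129]
0.025 265 [-0.165 -0.16  -0.157]
0.03 199 [-0.165 -0.161 -0.158]
0.035 114 [-0.165 -0.163 -0.159]
[ 0.16 -0.4   0.09]
0.068 0.0678 [-0.7 -0.1  0.7] 12.49
0.067 0.0671 [-0.1  1.3  1.2] 12.74
0.066 0.0661 [-1.1  0.2  2.3] 12.99
0.065 0.065 [-1.2  1.1  2.5] 13.24
0.064 0.0639 [-1.5  0.3  2. ] 13.49
0.063 0.063 [-1.5  0.4  3.2] 13.74
0.062 0.062 [-1.6 -0.1  2.9] 13.99
0.061 0.0609 [-1.1  0.9  4.1] 14.24
0.06 0.0599 [-1.6 -0.1  3.6] 14.49
0.059 0.0596 [-3.1 -0.8  7.7] 14.74
0.058 0.0595 [-5.3 -0.  12.5] 14.99
0.057 0.0595 [-7.  -0.1 16.6] 15.24
pad z 110 0.09005702455097159 16.05
facetop [0.00587771 0.01262472 0.01582131]
```

The pad is down: about 8 mm of stroke and then a hard stop, and the camera sees it 8 mm lower. Next I push the face plate.

Run:
```python
from h import *
Z=.0615
movel(W(0,-.032,.13),feed=.12);movel(W(0,-.032,Z),feed=.12);hold(.2)
f0=np.mean([(hold(.02),np.array(get_obs()["ft_force"]))[1] for _ in range(5)],0)
def st(y,feed):
    movel(W(0,y,Z),feed=feed);o=get_obs();F=np.array(o["ft_force"])-f0
    yt=(np.array(o["tcp_pos"])[:2]-c)@R2[:,1];print(round(y,4),yt.round(4),"Fy",(F@ey).round(1),"Fx",(F@ex).round(1),"Fz",F[2].round(1),round(o["t"],2));return F@ey
ok=True
for y,fd in((-.012,.06),(-.004,.03),(.004,.03),(.03,.05),(.06,.05),(.09,.05),(.11,.05)):
    if st(y,fd)<-9: ok=False;print("STOP");break
if ok:
    for y in np.arange(.111,.132,.001):
        if st(y,.03)<-8:break
```

```text
-0.012 -0.0115 Fy -0.1 Fx -0.0 Fz 0.2 18.38
-0.004 -0.0039 Fy -0.3 Fx 0.3 Fz -0.3 18.79
0.004 0.0045 Fy -1.3 Fx -0.6 Fz -0.5 19.21
0.03 0.031 Fy -0.2 Fx 0.4 Fz -0.2 19.88
0.06 0.0607 Fy 0.3 Fx 0.1 Fz -0.2 20.62
0.09 0.0908 Fy -0.2 Fx 0.1 Fz 1.1 21.38
0.11 0.1109 Fy -0.3 Fx 0.5 Fz -0.8 21.93
0.111 0.1112 Fy 0.4 Fx 0.6 Fz -0.2 22.18
0.112 0.1117 Fy -0.9 Fx 0.1 Fz 0.5 22.43
0.113 0.1127 Fy -1.6 Fx -0.1 Fz 0.9 22.68
0.114 0.114 Fy -2.1 Fx -1.1 Fz 1.7 22.93
0.115 0.1151 Fy -1.3 Fx 0.4 Fz -0.3 23.18
0.116 0.1162 Fy -0.6 Fx -0.2 Fz 0.3 23.43
0.117 0.1171 Fy -1.2 Fx -0.1 Fz 0.7 23.68
0.118 0.1181 Fy -1.2 Fx -0.9 Fz 0.5 23.93
0.119 0.1191 Fy -1.3 Fx -0.1 Fz -0.3 24.18
0.12 0.119 Fy -4.2 Fx -0.3 Fz 1.6 24.43
0.121 0.119 Fy -7.7 Fx -1.1 Fz 2.0 24.68
0.122 0.1189 Fy -10.3 Fx 0.3 Fz 3.6 24.93
```

It reached a hard stop within 4 mm of the prediction. I'll retreat and check.

Run:
```python
from h import *
movel(W(0,.10,.0615),feed=.08);movel(W(0,.08,.16),feed=.15);movel(W(0,-.1,.26),feed=.2)
for n in("top","scene"):
    f=grab_frame(n)
    if n=="scene": cv2.imwrite("pics/end.png",cv2.resize(f["pixels"][170:340,220:420],(700,595))[...,::-1])
    Q=cloud(f);L=(Q[...,:2]-c)@R2;z=Q[...,2];x,y=L[...,0],L[...,1]
    for k,m in(("face",(abs(x)<.045)&(z>.112)&(z<.124)&(y>.05)&(y<.2)),("pad",(abs(x)<.015)&(y>.163)&(y<.192)&(z>.078)&(z<.105)),("plate",(abs(x)<.1)&(y<-.04)&(y>-.215)&(z>.058)&(z<.07))):
        if m.sum():print(n,k,m.sum(),np.median(np.c_[x[m],y[m],z[m]],0).round(4),np.percentile(y[m],[3,97]).round(4))
print(get_obs()["t"])
```

```text
top face 148 [0.0011 0.1344 0.1197] [0.1307 0.1404]
top pad 136 [-0.0006  0.1767  0.0885] [0.1637 0.1913]
top plate 704 [-0.0247 -0.1772  0.0615] [-0.213  -0.0518]
scene face 164 [0.0011 0.1383 0.1199] [0.1315 0.1417]
scene pad 125 [0.0013 0.1779 0.0895] [0.1641 0.1912]
scene plate 875 [-0.0219 -0.1494  0.0621] [-0.212  -0.0559]
27.45
```

View pics/end.png

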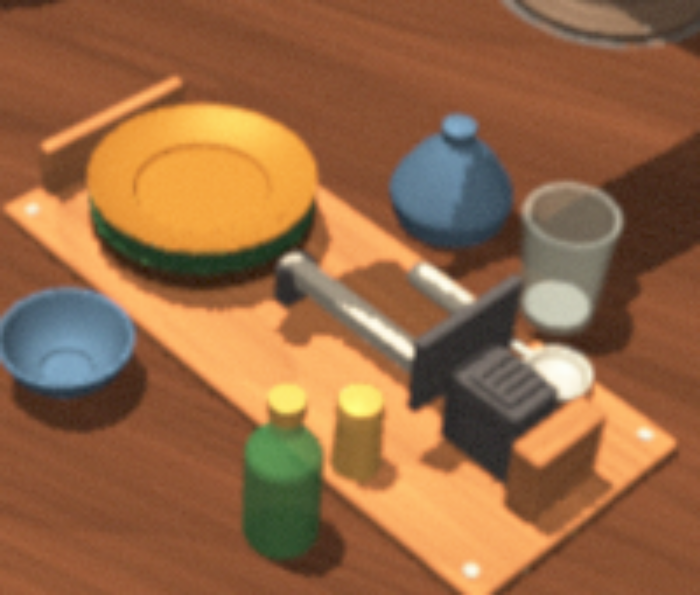

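The picture shows the housing against the end block at about (520,440) and the pad down at about (505,380). The plates, shaker, spoon and the rest are undisturbed.

```bash
python3 -c "
from plant import *
print(finish_job())"
```

```text
the job is handed in; nothing more can be done
None
```

The job is handed in: the release pad is fully down, and the jaw is back against the end block, stopped at about 10 N of push; the plates and everything else in the final picture look undisturbed.

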